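Get the test tile out from among the colour jars

TASK

The blue-green test tile on the wooden board is hemmed in by three colour jars. Stand all three jars on the blue mat, then lay the tile, glaze up, in the middle of the terracotta slab with its long side along the slab's long side. After that put every jar back on the board on the very place where it stood at the start, and never tip a jar over.

Things in the scene. Friction and masses are not known exactly. Their poses are not given: they have to be found in the camera images.
- jar_board: light wooden board, fixed, 166 (its x) x 112 (its y) mm, flat top 12 mm above its origin (underside centre). Flush dark rings at (x, y) = (-56, 28), (-56, -28), (56, 0) mm: one jar on each, within 3 mm, order varies. Tile in the middle between two dark strips 44 mm long along x, 6 mm wide, at y = +-44.5 mm, rising 9 mm over the top. Gaps: jar to tile about 7 mm, jar to jar 8 mm
- orange_jar: round jar of orange ceramic colour (orange band, black lid with a round orange sticker on top), 48 mm in diameter, 58 mm tall (lid: top 12 mm, as wide as the body), about 0.1 kg, loose; at the start it stands on a ring of the board. Origin: centre of its underside; z is up. Grasp from above round the lid
- green_jar: round jar of green ceramic colour (green band, white lid with a round green sticker on top), 48 mm in diameter, 58 mm tall (lid: top 12 mm, as wide as the body), about 0.1 kg, loose; at the start it stands on a ring of the board. Origin: centre of its underside; z is up. Grasp from above round the lid
- yellow_jar: round jar of yellow ceramic colour (yellow band, black lid with a round yellow sticker on top), 48 mm in diameter, 58 mm tall (lid: top 12 mm, as wide as the body), about 0.1 kg, loose; at the start it stands on a ring of the board. Origin: centre of its underside; z is up. Grasp from above round the lid
- glaze_tile: flat ceramic test tile, half pale blue-green glaze, half bare cream clay, 72 mm along its x, 50 mm along its y, 10 mm thick, about 35 g, loose; it lies flat, glaze up, in the middle of the board, its x (long side) along the board's y (either way round). Origin: centre of its underside. Grasp it from above across its 50 mm width
- side_mat: blue mat with thin cross ribs, fixed to the table, 125 mm along its x, 120 mm along its y, 5 mm thick, flat. Origin: centre of its underside. The side area for the jars: three jars fit in a triangle, each with its centre over the mat
- slab: plain terracotta-coloured slab, fixed, 80 mm along its x, 112 mm along its y (the long side), flat top 14 mm above its underside. Origin: centre of its underside. The tile goes here
Things that resemble listed ones, but are neither listed nor needed, are in the scene too. Leave any red look-alike of the yellow_jar alone.

How it is judged:
On the way, in this order (a step that is already met when the one before it is completed fails the run):
1. all three jars stand upright on the blue mat together (x of orange_jar in the frame of side_mat between -0.0625 and 0.0625 m and y of orange_jar in the frame of side_mat between -0.06 and 0.06 m and z of orange_jar in the frame of side_mat between 0 and 0.012 m and angle between each of orange_jar, green_jar, yellow_jar's own z axis and vertical below 0.1 rad and linear speed of each of orange_jar, green_jar, yellow_jar below 0.02 m/s and x of green_jar in the frame of side_mat between -0.0625 and 0.0625 m and y of green_jar in the frame of side_mat between -0.06 and 0.06 m and z of green_jar in the frame of side_mat between 0 and 0.012 m and x of yellow_jar in the frame of side_mat between -0.0625 and 0.0625 m and y of yellow_jar in the frame of side_mat between -0.06 and 0.06 m and z of yellow_jar in the frame of side_mat between 0 and 0.012 m), for 0.2 s.
2. the tile lies flat in the middle of the slab, along it, let go (horizontal distance between glaze_tile and slab below 0.015 m and angle between the x axis of glaze_tile and the y axis of slab, either way round below 0.26 rad and angle between glaze_tile's own z axis and vertical below 0.1 rad and linear speed of glaze_tile below 0.02 m/s and z of glaze_tile in the frame of slab between 0.009 and 0.02 m and contact force between the fingers and glaze_tile below 0.1 N), for 0.2 s.
At the end, for the whole second after the job is handed in: The tile lies flat on the slab, glaze up, centre within 15 mm of the slab's centre, long sides parallel within 0.26 rad; each jar stands upright on the board within 13 mm of where it stood at the start; all at rest (horizontal distance between glaze_tile and slab below 0.015 m and angle between the x axis of glaze_tile and the y axis of slab, either way round below 0.26 rad and angle between each of glaze_tile, orange_jar, green_jar, yellow_jar's own z axis and vertical below 0.1 rad and linear speed of each of glaze_tile, orange_jar, green_jar, yellow_jar below 0.02 m/s and z of glaze_tile in the frame of slab between 0.009 and 0.02 m and distance of each of orange_jar, green_jar, yellow_jar from where it was at the start of the episode below 0.013 m); the robot touches nothing.
It fails at once if a jar is tipped over (angle between any of orange_jar, green_jar, yellow_jar's own z axis and vertical above 0.6 rad).
It also fails if it takes over 128 s, if anything falls off the work surface, if the arm or the gripper's body presses on something with over 40 N, if the wrist force passes 120 N, or if a joint passes its speed limit or range.

ROBOT

A 7-joint arm with a two-finger parallel gripper is mounted at the origin on a cart in front of the work surface, level with it; the furniture and walls round the work are solid. World frame = base frame: x ahead of the robot, y to its left, z up, the work surface at z = 0. Lengths are in m, angles in rad, forces in N, time in s.
With the tool pointing down it reaches from about 0.4 to 0.85 m from the base axis. Payload 4.4 kg.
Tool frame: the origin (TCP) lies midway between the tips of the shut fingers; the grasp point (between the pads) lies 19 mm behind it; z points along the fingers, y is the line along which they close (so a half turn about z gives the same grasp; the last joint's range is limited). The gripper opens to 94 mm and grips with 3 to 60 N. Pads are 16 mm wide; open, the fingers measure 119 mm over their backs; the gripper's body (75 mm by 177 mm) begins 78 mm behind the grasp point.
Start: joints at [-1.296, 0.628, 0.038, 1.517, -0.027, 0.996, -0.02], TCP at [0.217, 0.613, 0.205] pointing down, gripper open.
Joint ranges: [-3.06, 3.06], [-0.37, 2.12], [-1.25, 1.32], [0.18, 2.47], [-1.1, 4.24], [0.23, 1.98], [-2.94, 2.94]. Speed limits (rad/s): [2.57, 2.57, 3.14, 3.14, 3.14, 3.14, 3.14].

INTERFACE

Orientations are given as [roll, pitch, yaw] about the fixed x, y, z axes, in that order (R = Rz(yaw) Ry(pitch) Rx(roll)).
In Python, from cell import r gives the robot as it stands.
- The arm moves only by the tool play_rows, never from a script. Its arguments are lists of equal length, an entry for each row: "claw": the finger opening in m, from 0 to 0.094; "delta_pos": the shift along the tool's x, y, z in m, a list of three; "twist": the turn about the tool's z in rad. In form: {"claw": [claw, ...], "delta_pos": [[x, y, z], ...], "twist": [twist, ...]}. A call has 1 to 10 rows; each row is the pose to reach, as a shift and turn from the pose commanded when the call began, along the tool's axes at that moment; what a row does not reach only later rows make up. A row lasts 1/8 s, in which the tool goes at most 62.5 mm and 10.7 degrees, less where a joint would pass 70% of its speed; a pose out of reach is approached as far as the arm can. A call with a gripper value outside its range is refused whole. The fingers move at their own pace and stop on an object; "grip_force" is the grip in N (left out, the last holds). Time passes only in rows, so rows that repeat a pose let the fingers close. It gives the time, the measured TCP pose, the force, the opening and the grip force at its end, in the units of the state.
- r.read_state(): the state, without advancing time (a new reading comes with each control period).
- r.snapshot(name): name is "scene" or "top"; returns a dict with "image" (480x640x3 uint8, blue, green, red), "fx", "fy", "cx", "cy" (pixels), "origin" and "rotation" of the camera in the world. Camera axes: x right, y down, z forward; pixel columns grow to the right and rows downward; lengths in m; the calibration is good to about 2 mm. A picture is of the moment at which its call begins. There is no depth.
- r.close_job(): hands the job in; it is judged then, once.
The state is a dict: "time_s": time; "joints": joint angles; "qd": joint speeds; "tau": joint torques, N m; "eef_pos": TCP position; "eef_rot": TCP orientation; "ft_force": force on the tool from outside, world axes, zero at the start; "wrist_torque": the same for the moment, N m; "opening": finger opening in m; "gripper_force": force on a finger pad.
Only numpy, scipy, OpenCV 4.12 (cv2) and the standard library are available. Lean on these libraries where they do the work, as an engineer would, in place of code of your own. Each camera call takes 0.05 s, during which the arm holds its last target. There are 200 camera calls.

## Working session

There is one attempt and no reset: what is moved stays moved. The work goes in short steps, Python scripts to look and compute and a tool call to move; the robot and the scene stay as the last step left them, time stands still between calls to the robot, and variables do not carry over. Pictures are saved under pics/ and viewed, at most 14 in all, crops included, and the job is handed in when it is done.

Besides the shell and the picture viewer there is one more tool, called after "Call:" in YAML: its name, and indented under it one key for each argument. play_rows: Moves the arm, as the interface text tells. Its arguments: {"type":"object","properties":{"claw":{"type":"array"},"delta_pos":{"type":"array"},"twist":{"type":"array"},"grip_force":{"type":"number"}},"required":["claw","delta_pos","twist"]}

```bash
mkdir -p pics; python3 - <<'E'
from cell import r
import cv2
s=r.read_state()
print({k:s[k] for k in('time_s','eef_pos','eef_rot','opening')})
for n in('top','scene'):
    d=r.snapshot(n); cv2.imwrite(f'pics/{n}0.png',d['image']); print({k:d[k] for k in d if k!='image'})
E
```

```text
{'time_s': 0.0, 'eef_pos': array([0.21705234, 0.61199898, 0.20456997]), 'eef_rot': array([-3.13975652e+00,  5.90158913e-05,  2.80077674e+00]), 'opening': 0.09376031555324993}
{'fx': 450.4342953016728, 'fy': 450.4342953016728, 'cx': 323.0151854847431, 'cy': 238.9024952762994, 'origin': array([ 0.38361122, -0.31383234,  0.89513709]), 'rotation': array([-3.00096659, -0.03292241, -1.56262739])}
{'fx': 445.51381763490417, 'fy': 445.51381763490417, 'cx': 324.6377943883339, 'cy': 237.25551455689327, 'origin': array([ 0.06299713, -0.66915028,  0.71610446]), 'rotation': array([-2.43721383,  0.01815869, -0.94962524])}
```

View pics/top0.png

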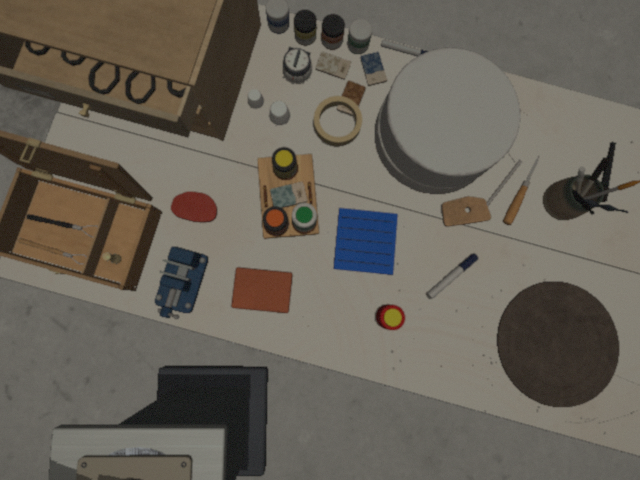

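View pics/scene0.png

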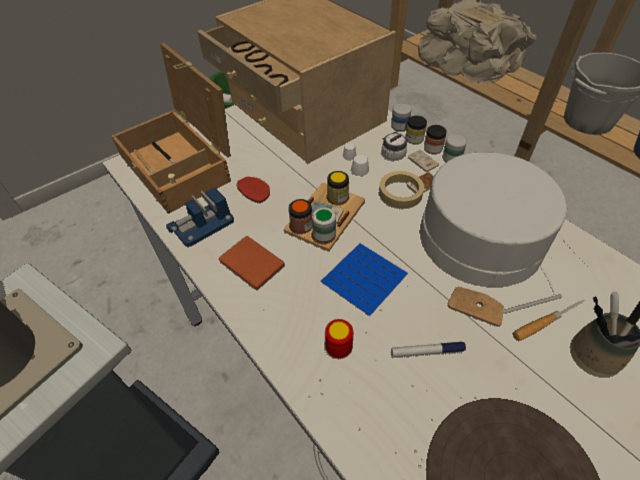

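The top view shows the board near (288,195), with yellow jar lid (285,157), orange (275,217) and green (305,214). It also shows the mat around (366,241), the slab around (262,290), and the red look-alike at (391,317). I'll enlarge it to measure.

```bash
python3 - <<'E'
import cv2
im=cv2.imread('pics/top0.png')
cv2.imwrite('pics/c1.png',cv2.resize(im[140:245,250:405],None,fx=5,fy=5,interpolation=cv2.INTER_CUBIC))
E
```

```text
(no output)
```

View pics/c1.png

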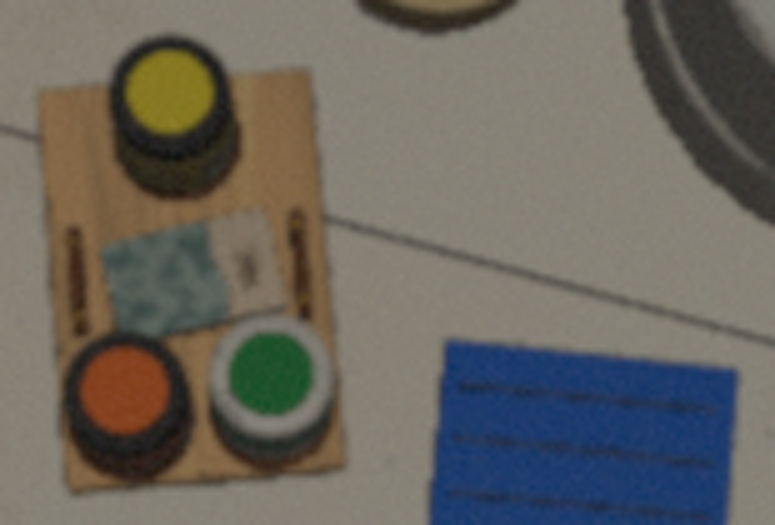

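The crop shows stickers in full-image pixels: yellow (284,158.4), orange (275,218), green (304.2,214.6). Board corners are about (258,157.6), (312.2,153.6), (319,233.6), (264,238.4).

```bash
cat > h.py <<'E'
import cv2,numpy as np
from scipy.spatial.transform import Rotation as R
def px2w(d,uv,z):
    uv=np.atleast_2d(uv).astype(float)
    ray=np.c_[(uv[:,0]-d['cx'])/d['fx'],(uv[:,1]-d['cy'])/d['fy'],np.ones(len(uv))]
    w=ray@R.from_euler('xyz',d['rotation']).as_matrix().T
    o=d['origin']; return o+w*((z-o[2])/w[:,2])[:,None]
def blob(im,h0,h1,s0,v0,near,rad=25):
    hsv=cv2.cvtColor(im,cv2.COLOR_BGR2HSV); m=cv2.inRange(hsv,(h0,s0,v0),(h1,255,255))
    k=np.zeros_like(m); cv2.circle(k,near,rad,255,-1); m&=k
    c=max(cv2.findContours(m,0,2)[0],key=cv2.contourArea)
    M=cv2.moments(c); return np.array([M['m10']/M['m00'],M['m01']/M['m00']]),cv2.contourArea(c),cv2.boxPoints(cv2.minAreaRect(c))
def tool(s,p):  # world offset -> tool axes
    return R.from_euler('xyz',s['eef_rot']).as_matrix().T@(np.asarray(p)-s['eef_pos'])
E
python3 - <<'E'
from cell import r
from h import *
d=r.snapshot('top'); im=d['image']; np.set_printoptions(precision=4,suppress=True)
for n,a in dict(yellow=((22,35,120,80),(284,158)),orange=((4,15,120,80),(275,218)),green=((50,85,100,50),(304,215))).items():
    c,A,_=blob(im,*a[0],a[1],12); print(n,c,A,px2w(d,c,.070)[0])
for n,a,z in (('mat',((100,125,120,60),(366,241)),.005),('slab',((0,15,100,60),(262,290)),.014)):
    c,A,b=blob(im,*a[0],a[1],60); w=px2w(d,b,z); print(n,c,A,px2w(d,c,z)[0]); print(w); print(np.linalg.norm(w-np.roll(w,1,0),axis=1), np.degrees(np.arctan2(*(w[1]-w[0])[[1,0]])))
w=px2w(d,[[258,157.6],[312.2,153.6],[319,233.6],[264,238.4]],.012);print('board',w,w.mean(0),np.linalg.norm(w-np.roll(w,1,0),axis=1))
w=px2w(d,[[250+102/5,140+245/5],[250+268/5,140+207/5],[250+286/5,140+305/5]],.022);print('tile',w,(w[0]+w[2])/2)
print(r.read_state()['time_s'])
c,A,_=blob(im,22,35,120,80,(391,317),14);print('red',px2w(d,c,.058))
E
```

```text
yellow [283.5 158. ] 214.0 [ 0.6545 -0.2639  0.07  ]
orange [274.5221 217.6482] 226.0 [ 0.5394 -0.2496  0.07  ]
green [303.7234 214.2385] 170.5 [ 0.5466 -0.3037  0.07  ]
mat [365.3045 241.0365] 3415.5 [ 0.5067 -0.4269  0.005 ]
[[ 0.452  -0.3626  0.005 ]
 [ 0.5733 -0.3741  0.005 ]
 [ 0.563  -0.4934  0.005 ]
 [ 0.4415 -0.4795  0.005 ]]
[0.1174 0.1219 0.1197 0.1223] -5.421848773860728
slab [261.6309 289.8446] 2196.5 [ 0.4075 -0.2237  0.014 ]
[[ 0.3741 -0.1661  0.014 ]
 [ 0.4516 -0.1711  0.014 ]
 [ 0.4417 -0.2817  0.014 ]
 [ 0.3642 -0.2754  0.014 ]]
[0.1097 0.0776 0.1111 0.0777] -3.655364618365686
board [[ 0.6734 -0.2089  0.012 ]
 [ 0.6839 -0.3185  0.012 ]
 [ 0.5195 -0.3338  0.012 ]
 [ 0.5084 -0.2254  0.012 ]] [ 0.5963 -0.2717  0.012 ] [0.1658 0.11   0.1652 0.109 ]
tile [[ 0.6061 -0.2364  0.022 ]
 [ 0.6227 -0.3019  0.022 ]
 [ 0.5829 -0.3096  0.022 ]] [ 0.5945 -0.273   0.022 ]
0.15
red [[ 0.3585 -0.469   0.058 ]]
```

Call:
play_rows:
  claw: [0.09, 0.09, 0.09, 0.09, 0.09, 0.09, 0.09, 0.09, 0.09, 0.09]
  delta_pos:
    - [0, 0, -0.06]
    - [0, 0, -0.12]
    - [-0.4245, -0.4985, -0.125]
    - [-0.4245, -0.4985, -0.125]
    - [-0.4245, -0.4985, -0.125]
    - [-0.4245, -0.4985, -0.125]
    - [-0.4245, -0.4985, -0.125]
    - [-0.4245, -0.4985, -0.125]
    - [-0.4245, -0.4985, -0.125]
    - [-0.4245, -0.4985, -0.125]
  twist: [0, 0, 1.229, 1.229, 1.229, 1.229, 1.229, 1.229, 1.229, 1.229]
  grip_force: 20

```text
time_s: 1.4
eef_pos: [0.3958, 0.1437, 0.3294]
eef_rot: [3.141, -0.001, 1.571]
ft_force: [1.2, 0.2, -0.8]
opening: 0.0901
gripper_force: 0.0
```

Call:
play_rows:
  claw: [0.09, 0.09, 0.09, 0.09, 0.09, 0.09, 0.09, 0.09, 0.09, 0.09]
  delta_pos:
    - [-0.4475, 0.151, 0.13]
    - [-0.4475, 0.151, 0.13]
    - [-0.4475, 0.151, 0.13]
    - [-0.4475, 0.151, 0.13]
    - [-0.4475, 0.151, 0.13]
    - [-0.4475, 0.151, 0.13]
    - [-0.4475, 0.151, 0.13]
    - [-0.4475, 0.151, 0.13]
    - [-0.4475, 0.151, 0.13]
    - [-0.4475, 0.151, 0.13]
  twist: [0, 0, 0, 0, 0, 0, 0, 0, 0, 0]

```text
time_s: 2.65
eef_pos: [0.5466, -0.3009, 0.1988]
eef_rot: [-3.141, -0.001, 1.572]
ft_force: [0.1, 0.4, -0.7]
opening: 0.0905
gripper_force: 0.0
```

Call:
play_rows:
  claw: [0.09, 0.09, 0.09, 0.09, 0.09, 0.04, 0.04, 0.04, 0.04, 0.04]
  delta_pos:
    - [0, 0, 0.06]
    - [0, 0, 0.11]
    - [-0.001, 0, 0.153]
    - [-0.001, 0, 0.153]
    - [-0.001, 0, 0.153]
    - [-0.001, 0, 0.153]
    - [-0.001, 0, 0.153]
    - [-0.001, 0, 0.153]
    - [-0.001, 0, 0.153]
    - [-0.001, 0, 0.153]
  twist: [0, 0, 0, 0, 0, 0, 0, 0, 0, 0]

```text
time_s: 3.9
eef_pos: [0.547, -0.3029, 0.0464]
eef_rot: [3.141, 0.0, 1.572]
ft_force: [-1.1, 0.3, 0.4]
opening: 0.0478
gripper_force: 20.0
```

Call:
play_rows:
  claw: [0.04, 0.04, 0.04, 0.04, 0.04, 0.04, 0.04, 0.04, 0.04, 0.04]
  delta_pos:
    - [0, 0, -0.05]
    - [0, 0, -0.09]
    - [-0.05, -0.02, -0.09]
    - [-0.1, -0.04, -0.09]
    - [-0.15, -0.06, -0.09]
    - [-0.166, -0.065, -0.09]
    - [-0.166, -0.065, -0.09]
    - [-0.166, -0.065, -0.04]
    - [-0.166, -0.065, -0.01]
    - [-0.166, -0.065, 0.005]
  twist: [0, 0, 0, 0, 0, 0, 0, 0, 0, 0]

```text
time_s: 5.15
eef_pos: [0.4832, -0.4652, 0.0392]
eef_rot: [-3.14, -0.004, 1.575]
ft_force: [-1.2, 0.7, 16.2]
opening: 0.0476
gripper_force: 20.0
```

Call:
play_rows:
  claw: [0.04, 0.04, 0.07, 0.09, 0.09, 0.09, 0.09]
  delta_pos:
    - [0, 0, 0.001]
    - [0, 0, 0.001]
    - [0, 0, 0.001]
    - [0, 0, 0.001]
    - [0, 0, 0.001]
    - [0, 0, -0.05]
    - [0, 0, -0.1]
  twist: [0, 0, 0, 0, 0, 0, 0]

```text
time_s: 6.02
eef_pos: [0.4817, -0.4687, 0.1421]
eef_rot: [-3.141, -0.001, 1.571]
ft_force: [0.9, 0.1, 1.3]
opening: 0.0899
gripper_force: 0.0
```

Call:
play_rows:
  claw: [0.09, 0.09, 0.09, 0.09, 0.09, 0.09, 0.09, 0.09, 0.09, 0.09]
  delta_pos:
    - [0.05, 0.013, 0]
    - [0.1, 0.026, 0]
    - [0.15, 0.039, 0]
    - [0.2, 0.052, 0]
    - [0.219, 0.0577, 0]
    - [0.219, 0.0577, 0]
    - [0.219, 0.0577, 0.05]
    - [0.219, 0.0577, 0.096]
    - [0.219, 0.0577, 0.096]
    - [0.219, 0.0577, 0.096]
  twist: [0, 0, 0, 0, 0, 0, 0, 0, 0, 0]

```text
time_s: 7.28
eef_pos: [0.5398, -0.2525, 0.0467]
eef_rot: [3.14, 0.002, 1.569]
ft_force: [0.0, 0.3, -0.2]
opening: 0.0901
gripper_force: 0.0
```

Call:
play_rows:
  claw: [0.04, 0.04, 0.04, 0.04, 0.04]
  delta_pos:
    - [0, 0, 0]
    - [0, 0, 0]
    - [0, 0, 0]
    - [0, 0, 0]
    - [0, 0, 0]
  twist: [0, 0, 0, 0, 0]

```text
time_s: 7.9
eef_pos: [0.5397, -0.2498, 0.0454]
eef_rot: [3.141, -0.0, 1.572]
ft_force: [-0.1, 0.6, 0.1]
opening: 0.0477
gripper_force: 20.0
```

Call:
play_rows:
  claw: [0.04, 0.04, 0.04, 0.04, 0.04, 0.04, 0.04, 0.04, 0.04, 0.04]
  delta_pos:
    - [0, 0, -0.05]
    - [0, 0, -0.09]
    - [-0.05, -0.02, -0.09]
    - [-0.1, -0.04, -0.09]
    - [-0.135, -0.058, -0.09]
    - [-0.135, -0.058, -0.09]
    - [-0.135, -0.058, -0.09]
    - [-0.135, -0.058, -0.04]
    - [-0.135, -0.058, -0.01]
    - [-0.135, -0.058, 0.003]
  twist: [0, 0, 0, 0, 0, 0, 0, 0, 0, 0]

```text
time_s: 9.15
eef_pos: [0.4821, -0.3822, 0.0403]
eef_rot: [-3.14, -0.003, 1.574]
ft_force: [0.6, 0.5, -0.2]
opening: 0.0476
gripper_force: 20.0
```

Call:
play_rows:
  claw: [0.04, 0.04, 0.07, 0.09, 0.09, 0.09, 0.09]
  delta_pos:
    - [0, 0, 0.002]
    - [0, 0, 0.002]
    - [0, 0, 0.002]
    - [0, 0, 0.002]
    - [0, 0, 0.002]
    - [0, 0, -0.05]
    - [0, 0, -0.1]
  twist: [0, 0, 0, 0, 0, 0, 0]

```text
time_s: 10.02
eef_pos: [0.4813, -0.3848, 0.1432]
eef_rot: [-3.141, -0.0, 1.571]
ft_force: [1.9, -0.1, 0.6]
opening: 0.0896
gripper_force: 0.0
```

Call:
play_rows:
  claw: [0.09, 0.09, 0.09, 0.09, 0.09, 0.09, 0.09, 0.09, 0.09, 0.09]
  delta_pos:
    - [0.035, 0.05, 0]
    - [0.07, 0.1, 0]
    - [0.105, 0.15, 0]
    - [0.121, 0.173, 0]
    - [0.121, 0.173, 0]
    - [0.121, 0.173, 0]
    - [0.121, 0.173, 0.05]
    - [0.121, 0.173, 0.097]
    - [0.121, 0.173, 0.097]
    - [0.121, 0.173, 0.097]
  twist: [0, 0, 0, 0, 0, 0, 0, 0, 0, 0]

```text
time_s: 11.28
eef_pos: [0.6547, -0.2659, 0.0473]
eef_rot: [3.14, 0.002, 1.57]
ft_force: [0.0, -0.5, 1.3]
opening: 0.0899
gripper_force: 0.0
```

Call:
play_rows:
  claw: [0.04, 0.04, 0.04, 0.04, 0.04]
  delta_pos:
    - [0, 0, 0]
    - [0, 0, 0]
    - [0, 0, 0]
    - [0, 0, 0]
    - [0, 0, 0]
  twist: [0, 0, 0, 0, 0]

```text
time_s: 11.9
eef_pos: [0.6547, -0.2636, 0.0454]
eef_rot: [3.141, -0.0, 1.572]
ft_force: [1.0, 0.8, 1.4]
opening: 0.0473
gripper_force: 20.0
```

Call:
play_rows:
  claw: [0.04, 0.04, 0.04, 0.04, 0.04, 0.04, 0.04, 0.04, 0.04, 0.04]
  delta_pos:
    - [0, 0, -0.05]
    - [0, 0, -0.09]
    - [-0.04, -0.03, -0.09]
    - [-0.08, -0.06, -0.09]
    - [-0.12, -0.09, -0.09]
    - [-0.163, -0.123, -0.09]
    - [-0.163, -0.123, -0.09]
    - [-0.163, -0.123, -0.04]
    - [-0.163, -0.123, -0.01]
    - [-0.163, -0.123, 0.003]
  twist: [0, 0, 0, 0, 0, 0, 0, 0, 0, 0]

```text
time_s: 13.15
eef_pos: [0.5313, -0.425, 0.04]
eef_rot: [-3.139, -0.003, 1.573]
ft_force: [-0.4, 0.3, -1.5]
opening: 0.0477
gripper_force: 20.0
```

Call:
play_rows:
  claw: [0.04, 0.04, 0.07, 0.09, 0.09, 0.09, 0.09, 0.09]
  delta_pos:
    - [0, 0, 0.002]
    - [0, 0, 0.002]
    - [0, 0, 0.002]
    - [0, 0, 0.002]
    - [0, 0, 0.002]
    - [0, 0, -0.05]
    - [0, -0.05, -0.1]
    - [0, -0.1, -0.15]
  twist: [0, 0, 0, 0, 0, 0, 0, 0]

```text
time_s: 14.15
eef_pos: [0.4425, -0.427, 0.1821]
eef_rot: [3.141, 0.001, 1.573]
ft_force: [-0.9, -1.0, 0.3]
opening: 0.0897
gripper_force: 0.0
```

```bash
python3 - <<'E'
from cell import r
import cv2
d=r.snapshot('top'); cv2.imwrite('pics/t2full.png',d['image'])
cv2.imwrite('pics/t2.png',cv2.resize(d['image'][140:290,230:405],None,fx=4,fy=4,interpolation=cv2.INTER_CUBIC))
print(r.read_state()['eef_pos'])
E
```

```text
[ 0.43631053 -0.43100117  0.18824541]
```

View pics/t2.png

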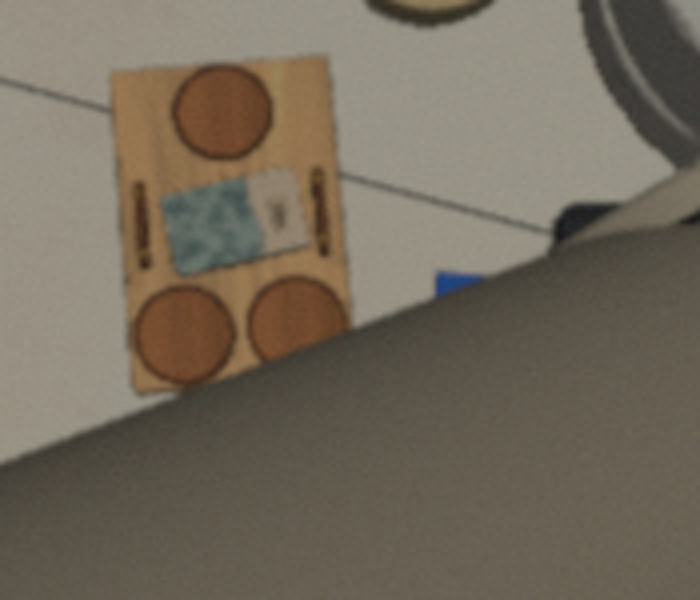

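The tile is clear, with crop corners (162,196), (290,166), (311,244), (183,275). The rings are at crop (222,112), (185,335) and (299,326). The arm hides the mat.

```bash
python3 - <<'E'
from cell import r
from h import *
np.set_printoptions(precision=4,suppress=True)
d=r.snapshot('top')
f=lambda p:(np.array(p)+.5)/4-.5+[230,140]
w=px2w(d,f([[162,196],[290,166],[311,244],[183,275]]),.022); e=w-np.roll(w,1,0)
print(w,w.mean(0),np.linalg.norm(e,axis=1),np.degrees(np.arctan2(e[:,1],e[:,0])))
print(px2w(d,f([[222,112],[185,335],[299,326]]),.012))
E
```

```text
[[ 0.6068 -0.2359  0.022 ]
 [ 0.6232 -0.299   0.022 ]
 [ 0.5837 -0.31    0.022 ]
 [ 0.5671 -0.2471  0.022 ]] [ 0.5952 -0.273   0.022 ] [0.0413 0.0652 0.041  0.065 ] [  15.8548  -75.4546 -164.4967  104.8049]
[[ 0.6534 -0.2641  0.012 ]
 [ 0.5388 -0.2481  0.012 ]
 [ 0.5442 -0.3045  0.012 ]]
```

Call:
play_rows:
  claw: [0.09, 0.09, 0.09, 0.09, 0.09, 0.09, 0.09, 0.09, 0.09, 0.09]
  delta_pos:
    - [0.04, 0.04, 0]
    - [0.08, 0.08, 0]
    - [0.12, 0.12, 0]
    - [0.158, 0.159, 0]
    - [0.158, 0.159, 0.05]
    - [0.158, 0.159, 0.1]
    - [0.158, 0.159, 0.13]
    - [0.158, 0.159, 0.13]
    - [0.158, 0.159, 0.13]
    - [0.158, 0.159, 0.13]
  twist: [0, 0, -0.13, -0.265, -0.265, -0.265, -0.265, -0.265, -0.265, -0.265]

```text
time_s: 15.5
eef_pos: [0.6035, -0.2694, 0.0524]
eef_rot: [3.139, 0.002, 1.837]
ft_force: [0.2, -1.0, 0.4]
opening: 0.09
gripper_force: 0.0
```

```bash
python3 - <<'E'
from cell import r
import cv2
d=r.snapshot('scene'); cv2.imwrite('pics/s3.png',cv2.resize(d['image'][140:340,230:430],None,fx=3,fy=3,interpolation=cv2.INTER_CUBIC))
print(r.read_state()['eef_pos'])
E
```

```text
[ 0.60336195 -0.26930404  0.05235916]
```

View pics/s3.png

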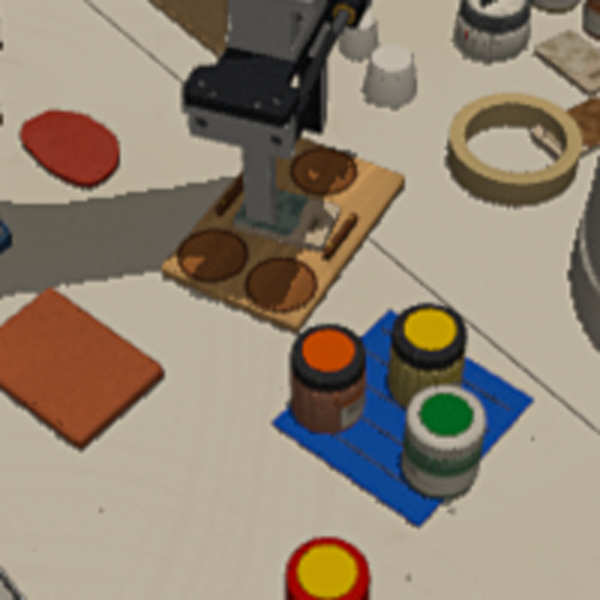

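All three jars stand upright on the mat, and the tool hovers over the tile. Next I correct the position and grasp it.

Call:
play_rows:
  claw: [0.09, 0.09, 0.09, 0.09, 0.09, 0.035, 0.035, 0.035, 0.035, 0.035]
  delta_pos:
    - [-0.0014, -0.009, 0]
    - [-0.0014, -0.009, 0.02]
    - [-0.0014, -0.009, 0.037]
    - [-0.0014, -0.009, 0.037]
    - [-0.0014, -0.009, 0.037]
    - [-0.0014, -0.009, 0.037]
    - [-0.0014, -0.009, 0.037]
    - [-0.0014, -0.009, 0.037]
    - [-0.0014, -0.009, 0.037]
    - [-0.0014, -0.009, 0.037]
  twist: [0, 0, 0, 0, 0, 0, 0, 0, 0, 0]

```text
time_s: 16.8
eef_pos: [0.594, -0.2724, 0.0137]
eef_rot: [3.142, -0.0, 1.837]
ft_force: [-0.0, 0.8, -0.4]
opening: 0.0436
gripper_force: 0.1
```

Call:
play_rows:
  claw: [0.035, 0.035]
  delta_pos:
    - [0, 0, 0]
    - [0, 0, 0]
  twist: [0, 0]

```text
time_s: 17.05
eef_pos: [0.594, -0.2725, 0.0137]
eef_rot: [3.141, 0.0, 1.837]
ft_force: [0.4, 0.7, 0.3]
opening: 0.0422
gripper_force: 20.0
```

Call:
play_rows:
  claw: [0.035, 0.035, 0.035, 0.035, 0.035, 0.035, 0.035, 0.035, 0.035, 0.035]
  delta_pos:
    - [0, 0, -0.03]
    - [0, 0, -0.06]
    - [0.024, -0.042, -0.06]
    - [0.048, -0.083, -0.06]
    - [0.072, -0.125, -0.06]
    - [0.096, -0.167, -0.06]
    - [0.096, -0.167, -0.06]
    - [0.096, -0.167, -0.03]
    - [0.096, -0.167, -0.012]
    - [0.096, -0.167, -0.012]
  twist: [0, 0, 0.1, 0.2, 0.3, 0.347, 0.347, 0.347, 0.347, 0.347]

```text
time_s: 18.3
eef_pos: [0.4081, -0.2239, 0.0248]
eef_rot: [-3.141, -0.001, 1.49]
ft_force: [-0.5, 0.5, 0.3]
opening: 0.0425
gripper_force: 20.0
```

Call:
play_rows:
  claw: [0.035, 0.035]
  delta_pos:
    - [0, 0, 0.009]
    - [0, 0, 0.009]
  twist: [0, 0]

```text
time_s: 18.55
eef_pos: [0.4079, -0.2238, 0.0166]
eef_rot: [3.141, -0.0, 1.49]
ft_force: [-0.3, 0.4, 0.4]
opening: 0.0425
gripper_force: 20.0
```

Call:
play_rows:
  claw: [0.06, 0.08, 0.09, 0.09, 0.09, 0.09, 0.09, 0.09]
  delta_pos:
    - [0, 0, 0.001]
    - [0, 0, 0.001]
    - [0, 0, 0.001]
    - [0, 0, -0.05]
    - [0, 0, -0.1]
    - [0, 0, -0.13]
    - [0, 0, -0.13]
    - [0, 0, -0.13]
  twist: [0, 0, 0, 0, 0, 0, 0, 0]

```text
time_s: 19.55
eef_pos: [0.4072, -0.2232, 0.1461]
eef_rot: [-3.141, -0.001, 1.49]
ft_force: [0.2, -0.7, -0.5]
opening: 0.0899
gripper_force: 0.0
```

```bash
python3 - <<'E'
from cell import r
import cv2
from h import *
np.set_printoptions(precision=4,suppress=True)
d=r.snapshot('scene'); im=d['image'];cv2.imwrite('pics/s4.png',cv2.resize(im[170:350,200:430],None,fx=3.4,fy=3.3,interpolation=cv2.INTER_CUBIC))
print(r.read_state()['eef_pos'])
for n,a in dict(yellow=((22,35,120,80),(373,250)),orange=((4,15,120,80),(340,257)),green=((50,85,100,50),(379,278))).items():
    try: c,A,_=blob(im,*a[0],a[1],11); print(n,c,A,px2w(d,c,.063)[0])
    except Exception as e: print(n,e)
E
```

```text
[ 0.4069 -0.2232  0.1457]
yellow [372.8044 249.3297] 181.5 [ 0.5348 -0.4281  0.063 ]
orange [339.1241 256.2855] 188.0 [ 0.4851 -0.3855  0.063 ]
green [378.3107 277.763 ] 169.5 [ 0.4849 -0.4702  0.063 ]
```

View pics/s4.png

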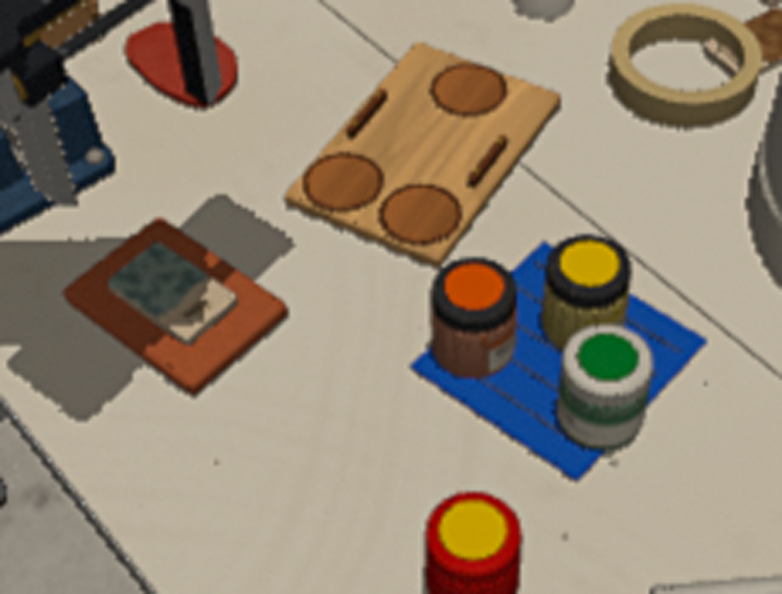

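The tile lies centred and aligned on the slab, all jars are upright on the mat, and the board is empty. Jars go back next, yellow first.

Call:
play_rows:
  claw: [0.09, 0.09, 0.09, 0.09, 0.09, 0.09, 0.09, 0.09, 0.09, 0.09]
  delta_pos:
    - [-0.048, 0.035, 0]
    - [-0.096, 0.07, 0]
    - [-0.144, 0.105, 0]
    - [-0.193, 0.141, 0]
    - [-0.193, 0.141, 0]
    - [-0.193, 0.141, 0]
    - [-0.193, 0.141, 0.05]
    - [-0.193, 0.141, 0.105]
    - [-0.193, 0.141, 0.105]
    - [-0.193, 0.141, 0.105]
  twist: [-0.081, -0.081, -0.081, -0.081, -0.081, -0.081, -0.081, -0.081, -0.081, -0.081]

```text
time_s: 20.85
eef_pos: [0.533, -0.4277, 0.0434]
eef_rot: [3.14, 0.001, 1.571]
ft_force: [0.2, 0.3, 0.8]
opening: 0.0904
gripper_force: 0.0
```

Call:
play_rows:
  claw: [0.04, 0.04, 0.04, 0.04, 0.04]
  delta_pos:
    - [0, 0, 0]
    - [0, 0, 0]
    - [0, 0, 0]
    - [0, 0, 0]
    - [0, 0, 0]
  twist: [0, 0, 0, 0, 0]

```text
time_s: 21.48
eef_pos: [0.5325, -0.4276, 0.0418]
eef_rot: [3.141, -0.0, 1.571]
ft_force: [0.7, 0.6, 2.0]
opening: 0.0475
gripper_force: 20.0
```

Call:
play_rows:
  claw: [0.04, 0.04, 0.04, 0.04, 0.04, 0.04, 0.04, 0.04, 0.04, 0.04]
  delta_pos:
    - [0, 0, -0.05]
    - [0, 0, -0.09]
    - [0.04, 0.03, -0.09]
    - [0.08, 0.06, -0.09]
    - [0.12, 0.09, -0.09]
    - [0.163, 0.122, -0.09]
    - [0.163, 0.122, -0.09]
    - [0.163, 0.122, -0.04]
    - [0.163, 0.122, -0.015]
    - [0.163, 0.122, -0.012]
  twist: [0, 0, 0, 0, 0, 0, 0, 0, 0, 0]

```text
time_s: 22.72
eef_pos: [0.6522, -0.2645, 0.0513]
eef_rot: [-3.137, -0.001, 1.57]
ft_force: [0.9, 0.4, -0.3]
opening: 0.0476
gripper_force: 20.0
```

Call:
play_rows:
  claw: [0.04, 0.04, 0.07, 0.09, 0.09, 0.09, 0.09]
  delta_pos:
    - [0, 0, 0.004]
    - [0, 0, 0.004]
    - [0, 0, 0.004]
    - [0, 0, 0.004]
    - [0, 0, 0.004]
    - [0, 0, -0.05]
    - [0, 0, -0.1]
  twist: [0, 0, 0, 0, 0, 0, 0]

```text
time_s: 23.6
eef_pos: [0.6542, -0.2646, 0.1547]
eef_rot: [-3.141, 0.0, 1.571]
ft_force: [0.1, 0.2, -0.6]
opening: 0.0894
gripper_force: 0.0
```

Call:
play_rows:
  claw: [0.09, 0.09, 0.09, 0.09, 0.09, 0.09, 0.09, 0.09, 0.09, 0.09]
  delta_pos:
    - [-0.035, -0.05, 0]
    - [-0.07, -0.1, 0]
    - [-0.105, -0.15, 0]
    - [-0.12, -0.173, 0]
    - [-0.12, -0.173, 0]
    - [-0.12, -0.173, 0]
    - [-0.12, -0.173, 0.06]
    - [-0.12, -0.173, 0.112]
    - [-0.12, -0.173, 0.112]
    - [-0.12, -0.173, 0.112]
  twist: [0, 0, 0, 0, 0, 0, 0, 0, 0, 0]

```text
time_s: 24.85
eef_pos: [0.4832, -0.3849, 0.043]
eef_rot: [3.14, 0.001, 1.572]
ft_force: [0.4, -0.9, -0.7]
opening: 0.0902
gripper_force: 0.0
```

Call:
play_rows:
  claw: [0.04, 0.04, 0.04, 0.04, 0.04]
  delta_pos:
    - [0, 0, 0]
    - [0, 0, 0]
    - [0, 0, 0]
    - [0, 0, 0]
    - [0, 0, 0]
  twist: [0, 0, 0, 0, 0]

```text
time_s: 25.48
eef_pos: [0.4816, -0.3846, 0.0419]
eef_rot: [3.141, 0.0, 1.571]
ft_force: [-0.3, 1.0, 1.6]
opening: 0.0477
gripper_force: 20.0
```

Call:
play_rows:
  claw: [0.04, 0.04, 0.04, 0.04, 0.04, 0.04, 0.04, 0.04, 0.04, 0.04]
  delta_pos:
    - [0, 0, -0.05]
    - [0, 0, -0.09]
    - [0.05, 0.02, -0.09]
    - [0.1, 0.04, -0.09]
    - [0.135, 0.058, -0.09]
    - [0.135, 0.058, -0.09]
    - [0.135, 0.058, -0.09]
    - [0.135, 0.058, -0.04]
    - [0.135, 0.058, -0.015]
    - [0.135, 0.058, -0.012]
  twist: [0, 0, 0, 0, 0, 0, 0, 0, 0, 0]

```text
time_s: 26.72
eef_pos: [0.5373, -0.2509, 0.0522]
eef_rot: [-3.138, -0.001, 1.568]
ft_force: [-0.3, -0.7, -0.7]
opening: 0.0477
gripper_force: 20.0
```

Call:
play_rows:
  claw: [0.04, 0.04, 0.07, 0.09, 0.09, 0.09, 0.09]
  delta_pos:
    - [0, 0, 0.004]
    - [0, 0, 0.004]
    - [0, 0, 0.004]
    - [0, 0, 0.004]
    - [0, 0, 0.004]
    - [0, 0, -0.05]
    - [0, 0, -0.1]
  twist: [0, 0, 0, 0, 0, 0, 0]

```text
time_s: 27.6
eef_pos: [0.5392, -0.2495, 0.1547]
eef_rot: [-3.141, -0.0, 1.571]
ft_force: [0.6, -0.5, -0.2]
opening: 0.0894
gripper_force: 0.0
```

Call:
play_rows:
  claw: [0.09, 0.09, 0.09, 0.09, 0.09, 0.09, 0.09, 0.09, 0.09, 0.09]
  delta_pos:
    - [-0.055, -0.014, 0]
    - [-0.11, -0.028, 0]
    - [-0.165, -0.042, 0]
    - [-0.219, -0.057, 0]
    - [-0.219, -0.057, 0]
    - [-0.219, -0.057, 0]
    - [-0.219, -0.057, 0.06]
    - [-0.219, -0.057, 0.112]
    - [-0.219, -0.057, 0.112]
    - [-0.219, -0.057, 0.112]
  twist: [0, 0, 0, 0, 0, 0, 0, 0, 0, 0]

```text
time_s: 28.85
eef_pos: [0.4839, -0.4687, 0.0435]
eef_rot: [3.14, 0.002, 1.572]
ft_force: [0.9, -0.7, 0.6]
opening: 0.0897
gripper_force: 0.0
```

Call:
play_rows:
  claw: [0.04, 0.04, 0.04, 0.04, 0.04]
  delta_pos:
    - [0, 0, 0]
    - [0, 0, 0]
    - [0, 0, 0]
    - [0, 0, 0]
    - [0, 0, 0]
  twist: [0, 0, 0, 0, 0]

```text
time_s: 29.48
eef_pos: [0.4826, -0.4686, 0.0418]
eef_rot: [3.141, 0.0, 1.571]
ft_force: [0.3, -0.2, 0.8]
opening: 0.0474
gripper_force: 20.0
```

Call:
play_rows:
  claw: [0.04, 0.04, 0.04, 0.04, 0.04, 0.04, 0.04, 0.04, 0.04, 0.04]
  delta_pos:
    - [0, 0, -0.05]
    - [0, 0, -0.09]
    - [0.05, 0.02, -0.09]
    - [0.1, 0.04, -0.09]
    - [0.15, 0.06, -0.09]
    - [0.165, 0.064, -0.09]
    - [0.165, 0.064, -0.09]
    - [0.165, 0.064, -0.04]
    - [0.165, 0.064, -0.015]
    - [0.165, 0.064, -0.012]
  twist: [0, 0, 0, 0, 0, 0, 0, 0, 0, 0]

```text
time_s: 30.72
eef_pos: [0.5439, -0.3056, 0.052]
eef_rot: [-3.138, -0.0, 1.567]
ft_force: [0.1, -0.1, -0.1]
opening: 0.0477
gripper_force: 20.0
```

Call:
play_rows:
  claw: [0.04, 0.04, 0.07, 0.09, 0.09, 0.09, 0.09]
  delta_pos:
    - [0, 0, 0.004]
    - [0, 0, 0.004]
    - [0, 0, 0.004]
    - [0, 0, 0.004]
    - [0, 0, 0.004]
    - [0, 0, -0.06]
    - [0, 0, -0.12]
  twist: [0, 0, 0, 0, 0, 0, 0]

```text
time_s: 31.6
eef_pos: [0.546, -0.3033, 0.1747]
eef_rot: [-3.14, -0.0, 1.571]
ft_force: [1.9, -0.2, -0.1]
opening: 0.0897
gripper_force: 0.0
```

Call:
play_rows:
  claw: [0.09, 0.09, 0.09, 0.09, 0.09, 0.09, 0.09, 0.09, 0.09, 0.09]
  delta_pos:
    - [0, 0, -0.06]
    - [0, 0, -0.12]
    - [0.37, -0.12, -0.14]
    - [0.37, -0.12, -0.14]
    - [0.37, -0.12, -0.14]
    - [0.37, -0.12, -0.14]
    - [0.37, -0.12, -0.14]
    - [0.37, -0.12, -0.14]
    - [0.37, -0.12, -0.14]
    - [0.37, -0.12, -0.14]
  twist: [0, 0, 0, 0, 0, 0, 0, 0, 0, 0]

```text
time_s: 32.85
eef_pos: [0.4261, 0.0676, 0.3139]
eef_rot: [3.141, -0.001, 1.574]
ft_force: [-0.5, -0.1, -0.0]
opening: 0.0898
gripper_force: 0.0
```

```bash
python3 - <<'E'
from cell import r
from h import *
np.set_printoptions(precision=4,suppress=True)
d=r.snapshot('top'); im=d['image'];cv2.imwrite('pics/t5.png',cv2.resize(im[140:330,220:410],None,fx=3.1,fy=3.1,interpolation=cv2.INTER_CUBIC))
for n,a in dict(yellow=((22,35,120,80),(284,158)),orange=((4,15,120,80),(275,218)),green=((50,85,100,50),(304,215))).items():
    c,A,_=blob(im,*a[0],a[1],12); print(n,c,A,px2w(d,c,.070)[0])
E
```

```text
yellow [284.3483 157.8968] 211.5 [ 0.6547 -0.2655  0.07  ]
orange [275.1603 217.5903] 222.5 [ 0.5395 -0.2508  0.07  ]
green [304.8847 214.4012] 172.0 [ 0.5464 -0.3059  0.07  ]
```

View pics/t5.png

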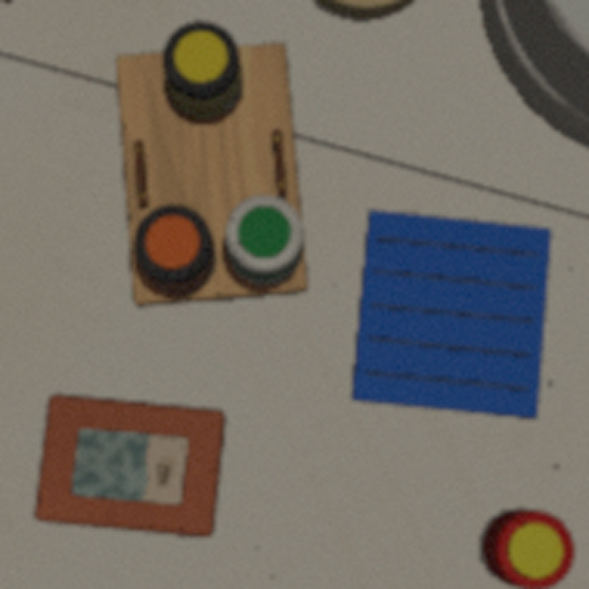

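The picture shows every jar within about 2 mm of its start and upright. The tile is centred and aligned on the slab, around crop (130,467), and the arm is clear.

```bash
python3 -c "
from cell import r
print(r.close_job())"
```

```text
the job is handed in; nothing more can be done
None
```

I handed the job in: the tile lies glaze up, centred and aligned on the slab, and all three jars are upright within about 2 mm of their starting places (last camera check), but the hand-in gave no verdict.

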